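# Model-car spares back in their nests

### The arm

A 6-joint arm with a two-finger parallel gripper is mounted at the origin on the work surface. World frame = base frame: x ahead of the robot, y to its left, z up, the work surface at z = 0. Lengths are in m, angles in degrees, forces in N, time in s.
With the tool pointing down it reaches from about 0.25 to 0.725 m from the base axis. Payload 9.7 kg.
Tool frame: the origin (TCP) lies on the mounting face of the last link; the fingertips stand 173 mm ahead of it and the grasp point (between the pads) lies 155 mm ahead of it; z points along the fingers, y is the line along which they close (so a half turn about z gives the same grasp; the last joint's range is limited). The gripper opens to 85 mm and grips with 20 to 120 N. Pads are 22 mm wide; open, the fingers measure 114 mm over their backs; the gripper's body (76 mm by 85 mm) begins 54 mm behind the grasp point. The pads swing forward as they close: fully open they stand 13 mm farther back than shut.
Start: joints at [67.036, 4.979, 10.078, 95.1, 0, 90], TCP at [0.215, 0.506, 0.405] pointing down, gripper open.
Joint ranges: [-179.16, 179.16], [-48.56, 103.87], [-65.8, 70.77], [-126.05, 130.52], [-82.76, 87.17], [-180, 180]. Speed limits (degrees/s): [127.2, 127.2, 147.25, 180, 180, 180].

### API

Orientations are given as [roll, pitch, yaw] about the fixed x, y, z axes, in that order (R = Rz(yaw) Ry(pitch) Rx(roll)).
In Python, from workcell import bot, camera, camera_model, outline_of, pinpoint gives the robot as it stands.
- The arm moves only by the tool move_arm, never from a script. Its arguments are lists of equal length, an entry for each row: "jaw": the closure, from 0 (fully open) to 1 (shut); "delta_pos": the shift along the world's x, y, z in m, a list of three; "yaw": the turn about the world's z in rad. In form: {"jaw": [jaw, ...], "delta_pos": [[dx, dy, dz], ...], "yaw": [yaw, ...]}. A call has 1 to 10 rows; each row shifts and turns the commanded pose from where the row before left it; what a row does not reach is not made up. A row lasts 1/12 s, in which the tool goes at most 41.7 mm and 7.16 degrees, less where a joint would pass 70% of its speed; a pose out of reach is approached as far as the arm can. A call with a gripper value outside its range is refused whole. The fingers move at their own pace and stop on an object; "force" is the grip in N (left out, the last holds). Time passes only in rows, so rows that do not move let the fingers close. It gives the time, the measured TCP pose, the force, the opening and the grip force at its end, in the units of the state.
- bot.get_obs(): the state, without advancing time (a new reading comes with each control period).
- camera(name): name is "side" or "top"; returns the picture (420x560x3 uint8, red, green, blue); there is no depth.
- camera_model(name): a dict with "fx", "fy", "cx", "cy" (pixels), "R" (3x3) and "t" (3): a world point X has camera coordinates R X + t. Camera axes: x right, y down, z forward; pixel columns grow to the right and rows downward; lengths in m; the calibration is good to about 2 mm. A picture is of the moment at which its call begins. camera_model takes no time and is no camera call.
- bot.job_done(): hands the job in; it is judged then, once.
Trained networks look in the newest picture that a camera, given by its name, has taken for a name from the list of things; names that differ only in an ending like _2 or _b are one class to them, and where a whole thing is asked for, a point or a joint stands for the part that bears it (a point fixed in the world has none). Each returns a list of dicts, best first, with "confidence" (0 to 1); they miss things now and then, are a little off and sometimes report something else, mostly with a low value. They report only what shows in the picture. A call takes as long as a camera call. They do not tell look-alikes from the thing itself.
- outline_of(camera, thing): "mask" (420x560 bool, what is visible of it) and "xy" ([column, row] in pixels, amid what is visible of it).
- pinpoint(camera, thing): "xy" ([column, row] in pixels: a listed point, or the origin of a listed thing).
The state is a dict: "time": time; "q": joint angles; "qd": joint speeds; "joint_efforts": joint torques, N m; "ee_pos": TCP position; "tcp_rot": TCP orientation; "wrist_force": force on the tool from outside, world axes, zero at the start; "torque": the same for the moment, N m; "opening": finger opening in m; "grasp_force": force on a finger pad.
Only numpy, scipy, OpenCV 4.12 (cv2) and the standard library are available. Lean on these libraries where they do the work, as an engineer would, in place of code of your own. Each camera call takes 0.05 s, during which the arm holds its last target. There are 200 camera calls.

### The job

Four parts of a dismantled model car stand about on the cutting mat: the wheel, the motor, the servo and the battery pack. Put each one down in the moulded nest whose recess has its shape and size, standing the same way up as now, flat on the recess floor, the servo and the battery in line with their recesses; set them down without dropping them. Leave the roll of tape and the jar where they are.

Things in the scene. Friction and masses are not known exactly. Their poses are not given: they have to be found in the camera images.
- wheel: Model-car wheel lying flat: black treaded rubber tyre, white five-spoke rim on top, solid; diameter 56 to 58 mm, 26 mm high. Origin: centre of the underside; z up, as it must also end.
- motor: Electric motor standing on end: plain steel can 36 mm in diameter and 46 mm high, black end plate, thin brass shaft on top reaching 64 mm. Origin: centre of the underside; z up, as it must also end.
- servo: Black servo standing upright: case 40 mm long (x) by 20 mm wide (y) by 36 mm high, mounting ears along x, 54 mm over all, 26 to 29 mm up; brass spline on top near the +x end reaching 41 mm. Origin: centre of the underside; z up, as it must also end.
- battery: Battery pack lying flat: grey block with black ends and a blank paper label, 70 mm long (x) by 34 mm wide (y, 35 mm over the black ends) by 25 mm high. Origin: centre of the underside; z up, as it must also end.
- wheel_nest: Fixed on the bench, grey moulded plastic block with a dark-floored recess in the top; block 10 mm high, recess 6 mm deep, so its floor is 4 mm and its rim 10 mm above the bench. Origin: centre of the block's underside, below the recess's centre; z up. Block 88 x 88 mm, round recess 71 mm in diameter (the larger round one), for the wheel.
- motor_nest: Fixed on the bench, grey moulded plastic block with a dark-floored recess in the top; block 10 mm high, recess 6 mm deep, so its floor is 4 mm and its rim 10 mm above the bench. Origin: centre of the block's underside, below the recess's centre; z up. Block 68 x 68 mm, round recess 51 mm in diameter (the smaller round one), for the motor.
- servo_nest: Fixed on the bench, grey moulded plastic block with a dark-floored recess in the top; block 10 mm high, recess 6 mm deep, so its floor is 4 mm and its rim 10 mm above the bench. Origin: centre of the block's underside, below the recess's centre; z up. Block 72 (x) x 51 (y) mm, rectangular recess 56 (x) x 35 (y) mm (the smaller rectangle), for the servo; either way round along x will do.
- battery_nest: Fixed on the bench, grey moulded plastic block with a dark-floored recess in the top; block 10 mm high, recess 6 mm deep, so its floor is 4 mm and its rim 10 mm above the bench. Origin: centre of the block's underside, below the recess's centre; z up. Block 101 (x) x 65 (y) mm, rectangular recess 85 (x) x 49 (y) mm (the larger rectangle), for the battery; either way round along x will do.
- tape: Bystander, to be left alone: loose roll of brown tape lying flat, an open ring 60 mm in outer and 40 mm in inner diameter, 24 mm high. Origin: centre of the underside.
- jar: Bystander, to be left alone: loose amber glass grease jar with a white cap, 44 mm in diameter, 52 mm high. Origin: centre of the underside.
Mind the look-alikes: they are no part of the job. What is shaped like the battery_nest but orange is not meant.

How it is judged (in metres and radians):
At the end, for the whole second after the job is handed in: Each part in its own nest: centre within 12 mm of the recess's, underside at most 3 mm above its floor, upright within 0.1 rad, at rest; servo and battery aligned with the recess within 0.35 rad, either way round; tape and jar within 20 mm of where they began (horizontal distance between wheel and wheel_nest below 0.012 m and z of wheel in the frame of wheel_nest below 0.007 m and angle between each of wheel, motor, servo, battery's own z axis and vertical below 0.1 rad and linear speed of each of wheel, motor, servo, battery below 0.02 m/s and horizontal distance between motor and motor_nest below 0.012 m and z of motor in the frame of motor_nest below 0.007 m and horizontal distance between servo and servo_nest below 0.012 m and z of servo in the frame of servo_nest below 0.007 m and angle between the x axis of servo and the x axis of servo_nest, either way round below 0.35 rad and horizontal distance between battery and battery_nest below 0.012 m and z of battery in the frame of battery_nest below 0.007 m and angle between the x axis of battery and the x axis of battery_nest, either way round below 0.35 rad and distance of each of tape, jar from where it was at the start of the episode below 0.02 m); the robot touches nothing.
It fails at once if A part is dropped: in free fall with its underside more than 30 mm above the bench ((height (world z) of wheel above 0.03 m and contact force between wheel and anything else below 0.02 N) or (height (world z) of motor above 0.03 m and contact force between motor and anything else below 0.02 N) or (height (world z) of servo above 0.03 m and contact force between servo and anything else below 0.02 N) or (height (world z) of battery above 0.03 m and contact force between battery and anything else below 0.02 N)).
It fails at once if The roll of tape or the jar is moved by more than 20 mm (distance of any of tape, jar from where it was at the start of the episode above 0.02 m).
It also fails if it takes over 106 s, if anything falls off the work surface, if the arm or the gripper's body presses on something with over 40 N, if the wrist force passes 120 N, or if a joint passes its speed limit or range.

## Working session

There is one attempt and no reset: what is moved stays moved. The work goes in short steps, Python scripts to look and compute and a tool call to move; the robot and the scene stay as the last step left them, time stands still between calls to the robot, and variables do not carry over. Pictures are saved under pics/ and viewed, at most 16 in all, crops included, and the job is handed in when it is done.

Besides the shell and the picture viewer there is one more tool, called as name([rows], argument=value, ...), one row to a line, values as JSON. move_arm: Moves the arm, as the interface text tells. Its arguments: {"type":"object","properties":{"jaw":{"type":"array"},"delta_pos":{"type":"array"},"yaw":{"type":"array"},"force":{"type":"number"}},"required":["jaw","delta_pos","yaw"]}

```bash
mkdir -p pics
cat > h.py <<'E'
import numpy as np, cv2
from workcell import bot, camera, camera_model, outline_of, pinpoint
def ray(cam,xy,z):
    m=camera_model(cam);R=np.array(m["R"]);t=np.array(m["t"])
    d=R.T@np.array([(xy[0]-m["cx"])/m["fx"],(xy[1]-m["cy"])/m["fy"],1]);c=-R.T@t
    return c+d*(z-c[2])/d[2]
def proj(cam,X):
    m=camera_model(cam);p=np.array(m["R"])@np.array(X)+np.array(m["t"])
    return np.array([m["fx"]*p[0]/p[2]+m["cx"],m["fy"]*p[1]/p[2]+m["cy"]])
def save(cam,name):
    im=camera(cam);cv2.imwrite("pics/"+name,cv2.cvtColor(im,cv2.COLOR_RGB2BGR));return im
E
python3 - <<'E'
from h import *
for c in("top","side"):
    save(c,c+"0.png");m=camera_model(c);print(c,-np.array(m["R"]).T@np.array(m["t"]),m["fx"])
    for n in "wheel motor servo battery wheel_nest motor_nest servo_nest battery_nest tape jar".split():
        for o in pinpoint(c,n)[:3]:
            z=0.004 if "nest" in n else 0
            print(n,round(o["confidence"],2),np.round(o["xy"]),np.round(ray(c,o["xy"],0),3))
o=bot.get_obs();print(o["ee_pos"],o["tcp_rot"],o["time"],o["opening"])
E
```

```text
top [ 0.35751559 -0.0192141   1.3171057 ] 505.48916921671696
wheel 0.79 [126. 176.] [0.538 0.426 0.   ]
motor 0.7 [181. 225.] [0.404 0.28  0.   ]
servo 0.7 [393. 225.] [ 0.393 -0.272  0.   ]
battery 0.58 [318. 126.] [ 0.659 -0.085  0.   ]
wheel_nest 0.93 [259. 201.] [0.464 0.074 0.   ]
motor_nest 0.94 [380. 146.] [ 0.602 -0.244  0.   ]
servo_nest 0.71 [200. 150.] [0.602 0.228 0.   ]
battery_nest 0.95 [182. 306.] [0.194 0.28  0.   ]
battery_nest 0.83 [140. 125.] [0.673 0.387 0.   ]
battery_nest 0.74 [253. 126.] [0.661 0.088 0.   ]
side [ 0.38760731 -1.13478577  0.82000388] 465.0522441903677
wheel 0.58 [321. 330.] [ 0.541 -0.408  0.   ]
wheel 0.5 [294. 160.] [0.542 0.428 0.   ]
motor 0.58 [258. 178.] [0.405 0.288 0.   ]
servo 0.76 [258. 286.] [ 0.396 -0.26   0.   ]
servo 0.71 [312. 185.] [0.59  0.238 0.   ]
battery 0.71 [311. 184.] [0.59  0.247 0.   ]
battery 0.59 [350. 239.] [ 0.668 -0.07   0.   ]
wheel_nest 0.68 [278. 211.] [0.465 0.084 0.   ]
wheel_nest 0.58 [256. 179.] [0.399 0.285 0.   ]
motor_nest 0.56 [339. 277.] [ 0.611 -0.232  0.   ]
servo_nest 0.54 [314. 186.] [0.596 0.236 0.   ]
battery_nest 0.84 [340. 209.] [0.666 0.088 0.   ]
battery_nest 0.73 [329. 166.] [0.671 0.378 0.   ]
battery_nest 0.7 [198. 181.] [0.196 0.271 0.   ]
tape 0.54 [282. 246.] [ 0.468 -0.098 -0.   ]
jar 0.7 [322. 329.] [ 0.542 -0.406  0.   ]
[0.21459476 0.50641132 0.40468234] [1.79998485e+02 1.72827707e-03 1.57036249e+02] 1.1 0.08517013923513994
```

View pics/top0.png

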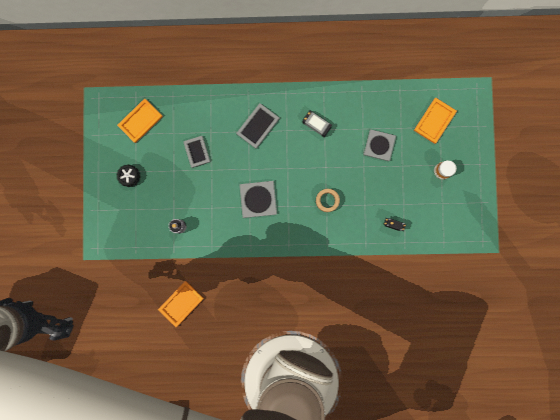

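View pics/side0.png

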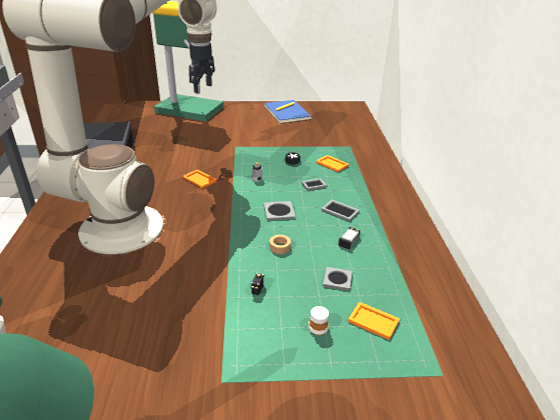

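The top picture shows one grey battery-sized nest at (258,126). Its look-alikes at (140,121), (436,120) and (181,305) are orange, so they aren't meant. The other parts are the wheel (128,176), motor (177,226), servo (394,224), battery (318,123), wheel nest (258,199), motor nest (380,145) and servo nest (197,151). I'll measure the outlines and confirm the nest in a crop.

```bash
cat > m.py <<'E'
from h import *
H=dict(wheel=.026,motor=.046,servo=.029,battery=.025,wheel_nest=.01,motor_nest=.01,servo_nest=.01,battery_nest=.01)
def meas(n,near=None,z=None):
    for o in outline_of("top",n)[:3]:
        ys,xs=np.nonzero(o["mask"])
        W=np.array([ray("top",p,H[n] if z is None else z)[:2] for p in zip(xs,ys)])
        (c,s,a)=cv2.minAreaRect((W*1000).astype(np.float32))
        if s[0]<s[1]: s=s[::-1];a+=90
        print(n,round(o["confidence"],2),"xy",np.round(o["xy"]),"rect",np.round(c),np.round(s),"long axis deg",round((a+90)%180-90,1),"mean",np.round(W.mean(0)*1000))
E
python3 - <<'E'
from m import *
im=camera("top")
for n in H: meas(n)
a=cv2.resize(im[85:250,100:420],None,fx=2.5,fy=2.5,interpolation=cv2.INTER_CUBIC)
cv2.imwrite("pics/crop1.png",a[:,:,::-1])
E
```

```text
wheel 0.95 xy [124. 176.] rect [534. 412.] [59. 54.] long axis deg 62.5 mean [534. 412.]
motor 0.72 xy [177. 227.] rect [400. 281.] [38. 37.] long axis deg 44.4 mean [400. 281.]
servo 0.67 xy [392. 223.] rect [ 394. -269.] [52. 21.] long axis deg 68.2 mean [ 394. -269.]
battery 0.59 xy [319. 123.] rect [660. -78.] [74. 40.] long axis deg 54.7 mean [660. -77.]
battery 0.32 xy [326. 203.] rect [ 459. -100.] [54. 54.] long axis deg -1.2 mean [ 458. -100.]
wheel_nest 0.84 xy [257. 200.] rect [468.  79.] [93. 92.] long axis deg 5.8 mean [469.  78.]
motor_nest 0.73 xy [381. 147.] rect [ 602. -240.] [71. 70.] long axis deg -15.6 mean [ 603. -240.]
servo_nest 0.65 xy [200. 150.] rect [596. 237.] [75. 54.] long axis deg 15.4 mean [596. 237.]
servo_nest 0.15 xy [254. 126.] rect [661.  76.] [102.  68.] long axis deg -38.4 mean [662.  76.]
battery_nest 0.76 xy [181. 306.] rect [202. 280.] [101.  65.] long axis deg -43.0 mean [202. 281.]
battery_nest 0.73 xy [431. 118.] rect [ 664. -385.] [105.  67.] long axis deg -34.2 mean [ 664. -386.]
battery_nest 0.65 xy [138. 123.] rect [683. 387.] [100.  68.] long axis deg -45.8 mean [681. 387.]
```

View pics/crop1.png

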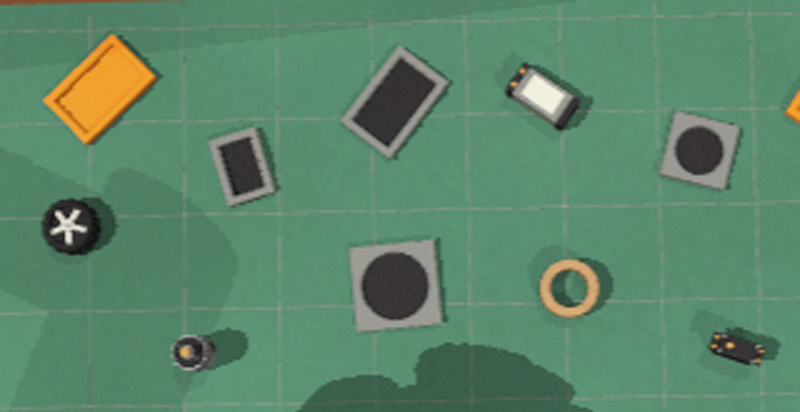

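The crop confirms it: the grey rectangle at crop (396,101) has the larger rectangular recess and is the battery nest, and the orange one at (100,90) is not. Next I'll fit silhouettes for accurate poses.

```bash
cat > fit.py <<'E'
from h import *
from scipy.optimize import minimize
def box(l,w,z0,z1): return np.array([[x,y,z] for x in(-l/2,l/2) for y in(-w/2,w/2) for z in(z0,z1)])
def cyl(d,z0,z1): return np.array([[d/2*np.cos(a),d/2*np.sin(a),z] for a in np.linspace(0,2*np.pi,40) for z in(z0,z1)])
M=dict(wheel=[cyl(.057,0,.026)],motor=[cyl(.036,0,.046),cyl(.004,.046,.064)],servo=[box(.04,.02,0,.036),box(.054,.02,.026,.029)],
 battery=[box(.07,.035,0,.025)],wheel_nest=[box(.088,.088,0,.01)],motor_nest=[box(.068,.068,0,.01)],servo_nest=[box(.072,.051,0,.01)],battery_nest=[box(.101,.065,0,.01)])
S=6
def sil(cam,n,p,z,org,sz):
    im=np.zeros((sz*S,sz*S),np.uint8);c,s=np.cos(p[2]),np.sin(p[2])
    for V in M[n]:
        P=np.array([(proj(cam,[p[0]+c*v[0]-s*v[1],p[1]+s*v[0]+c*v[1],v[2]+z])-org+.5)*S for v in V]).astype(np.float32)
        cv2.fillConvexPoly(im,cv2.convexHull(P).round().astype(np.int32),1)
    return im
def fg(im):
    a=cv2.GaussianBlur(im,(0,0),.5).astype(int);r,g,b=a[...,0],a[...,1],a[...,2]
    return (g-r<0.22*g)   # mat: green well above red
def fit(cam,im,n,p0,z=0,sz=60):
    org=(proj(cam,[p0[0],p0[1],z+.01])-sz/2).round()
    x0,y0=org.astype(int)
    m=fg(im)[y0:y0+sz,x0:x0+sz].astype(np.uint8)
    k,L,st,cn=cv2.connectedComponentsWithStats(m,connectivity=8)
    d=[np.hypot(*(cn[i]-sz/2)) if st[i,4]>40 else 99 for i in range(1,k)]
    m=(L==1+int(np.argmin(d))).astype(np.uint8)
    m=cv2.morphologyEx(m,cv2.MORPH_CLOSE,np.ones((5,5),np.uint8))
    mb=cv2.resize(m,None,fx=S,fy=S,interpolation=cv2.INTER_LINEAR if 0 else cv2.INTER_NEAREST)
    def cost(q):
        s=sil(cam,n,[q[0]/1e3,q[1]/1e3,q[2]/50],z,org,sz);return 1-(s&mb).sum()/max(1,(s|mb).sum())
    best=None
    for a in ([p0[2]] if "wheel"==n or n=="motor" else [p0[2],p0[2]+.3,p0[2]-.3]):
        q0=np.array([p0[0]*1e3,p0[1]*1e3,a*50])
        r=minimize(cost,q0,method="Nelder-Mead",options=dict(initial_simplex=q0+np.array([[0,0,0],[10,0,0],[0,10,0],[0,0,8]]),xatol=.05,fatol=1e-4))
        if best is None or r.fun<best.fun: best=r
    print(cam,n,"mm",best.x[:2].round(1),"deg",round(np.degrees(best.x[2]/50),1),"IoU",round(1-best.fun,3),"px",m.sum())
P0=dict(wheel=(.538,.412,0),motor=(.402,.281,0),servo=(.394,-.269,1.19),battery=(.66,-.08,.95),wheel_nest=(.466,.077,.1),motor_nest=(.602,-.242,-.25),servo_nest=(.599,.232,.27),battery_nest=(.663,.08,-.65))
E
python3 - <<'E'
from fit import *
for c in("top","side"):
    im=camera(c)
    for n in P0: fit(c,im,n,P0[n])
E
```

```text
Traceback (most recent call last):
  File "fit.py", line 31, in fit
    r=minimize(cost,q0,method="Nelder-Mead",options=dict(initial_simplex=q0+np.array([[0,0,0],[10,0,0],[0,10,0],[0,0,8]]),xatol=.05,fatol=1e-4))
  File "fit.py", line 27, in cost
    s=sil(cam,n,[q[0]/1e3,q[1]/1e3,q[2]/50],z,org,sz);return 1-(s&mb).sum()/max(1,(s|mb).sum())
  File "fit.py", line 11, in sil
    P=np.array([(proj(cam,[p[0]+c*v[0]-s*v[1],p[1]+s*v[0]+c*v[1],v[2]+z])-org+.5)*S for v in V]).astype(np.float32)
                 ~~~~^^^^^^^^^^^^^^^^^^^^^^^^^^^^^^^^^^^^^^^^^^^^^^^^^^^^
  File "h.py", line 8, in proj
    m=camera_model(cam);p=np.array(m["R"])@np.array(X)+np.array(m["t"])
ValueError: time passes only in moves, steps and waits
```

```bash
sed -i '2a import functools\ncamera_model=functools.lru_cache(None)(camera_model)' h.py
python3 - <<'E'
from fit import *
for c in("top","side"):
    im=camera(c)
    for n in P0: fit(c,im,n,P0[n])
print(bot.get_obs()["time"])
E
```

```text
top wheel mm [536.8 415.3] deg 3.4 IoU 0.859 px 386
top motor mm [402.2 285.4] deg -0.5 IoU 0.94 px 211
top servo mm [ 395.6 -271.2] deg 70.0 IoU 0.906 px 180
top battery mm [662.2 -80. ] deg 54.5 IoU 0.914 px 410
top wheel_nest mm [468.5  77.3] deg 4.7 IoU 0.966 px 1195
top motor_nest mm [ 603.4 -242.6] deg -15.7 IoU 0.958 px 739
top servo_nest mm [597.4 237.1] deg 16.1 IoU 0.955 px 577
top battery_nest mm [662.2  75.4] deg -38.7 IoU 0.963 px 1013
side wheel mm [537.  422.7] deg 0.7 IoU 0.758 px 136
side motor mm [400.4 287.1] deg 6.8 IoU 0.892 px 170
side servo mm [ 394.9 -268.3] deg 75.5 IoU 0.881 px 199
side battery mm [662.8 -76.3] deg 57.4 IoU 0.905 px 291
side wheel_nest mm [467.8  80.8] deg 4.6 IoU 0.956 px 519
side motor_nest mm [ 603.3 -240.1] deg -15.7 IoU 0.95 px 562
side servo_nest mm [596.4 239.8] deg 16.0 IoU 0.925 px 213
side battery_nest mm [661.5  77.6] deg -37.9 IoU 0.947 px 459
1.7
```

move_arm([
  [0.0322,-0.0089,-0.0155],
  [0.0322,-0.0089,-0.0155],
  [0.0322,-0.0089,-0.0155],
  [0.0322,-0.0089,-0.0155],
  [0.0322,-0.0089,-0.0155],
  [0.0322,-0.0089,-0.0155],
  [0.0322,-0.0089,-0.0155],
  [0.0322,-0.0089,-0.0155],
  [0.0322,-0.0089,-0.0155],
  [0.0322,-0.0089,-0.0155],
], jaw=[0,0,0,0,0,0,0,0,0,0], yaw=[0,0,0,0,0,0,0,0,0,0], force=60)

```text
time: 2.53
ee_pos: [0.5381, 0.4167, 0.2489]
tcp_rot: [180.0, 0.0, 157.0]
wrist_force: [0.1, 1.5, 0.9]
opening: 0.0852
grasp_force: 0.0
```

move_arm([
  [0,0,0],
], jaw=[0], yaw=[0])

```text
time: 2.62
ee_pos: [0.5406, 0.4148, 0.2448]
tcp_rot: [-179.7, -0.1, 156.8]
wrist_force: [-0.5, 0.3, -0.7]
opening: 0.0858
grasp_force: 0.0
```

move_arm([
  [0,0,0],
  [0,0,0],
], jaw=[0,0], yaw=[0,0])

```text
time: 2.78
ee_pos: [0.5365, 0.4174, 0.2496]
tcp_rot: [-180.0, -0.0, 157.0]
wrist_force: [-0.5, -0.3, -0.6]
opening: 0.0852
grasp_force: 0.0
```

Run:
```python
from h import *
a=camera("top")[100:240,60:210];b=camera("side")[70:220,220:380]
f=lambda i:cv2.resize(i,(400,400),interpolation=cv2.INTER_CUBIC)
cv2.imwrite("pics/w1.png",np.hstack([f(a),f(b)])[:,:,::-1])
print(proj("top",[.537,.417,.026]),proj("side",[.537,.417,.013]))
```

```text
[125.6864544  174.42180966] [292.6330036  157.92682481]
```

View pics/w1.png

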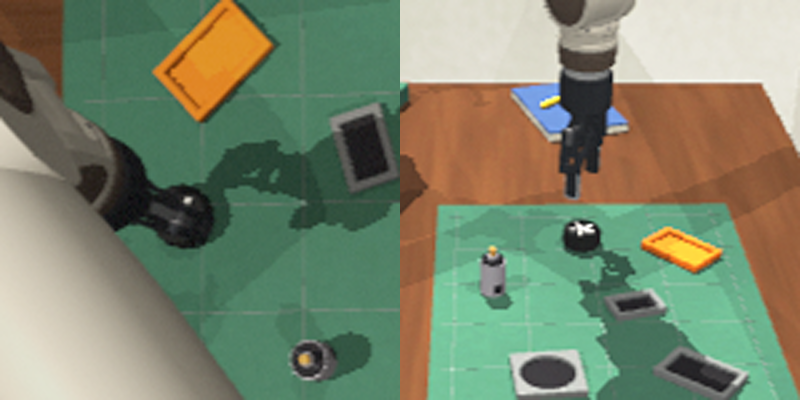

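The side view has the wheel at (292,158), where I predicted. The top view puts it a few mm lower in y, so I'll aim at (0.536, 0.413) and descend.

move_arm([
  [0,-0.002,-0.02],
  [0,-0.002,-0.02],
  [0,0,-0.02],
  [0,0,-0.014],
  [0,0,0],
  [0,0,0],
  [0,0,0],
  [0,0,0],
  [0,0,0],
  [0,0,0],
], jaw=[0,0,0,0,0,1,1,1,1,1], yaw=[0,0,0,0,0,0,0,0,0,0])

```text
time: 3.72
ee_pos: [0.5369, 0.414, 0.1784]
tcp_rot: [179.8, 0.1, 157.1]
wrist_force: [-1.7, 1.2, 6.6]
opening: 0.0538
grasp_force: 64.0
```

move_arm([
  [0,0,0],
  [0,0,0],
  [0,0,0],
  [0,0,0],
  [0,0,0],
], jaw=[1,1,1,1,1], yaw=[0,0,0,0,0])

```text
time: 4.13
ee_pos: [0.5369, 0.414, 0.1784]
tcp_rot: [179.8, 0.1, 157.1]
wrist_force: [-2.0, 1.5, 7.6]
opening: 0.054
grasp_force: 64.0
```

move_arm([
  [0,0,0.005],
  [0,0,0.01],
  [0,0,0.01],
  [0,0,0],
  [0,0,0],
], jaw=[1,1,1,1,1], yaw=[0,0,0,0,0])

```text
time: 4.55
ee_pos: [0.5369, 0.4136, 0.2021]
tcp_rot: [179.9, 0.1, 157.0]
wrist_force: [0.0, 0.1, -1.4]
opening: 0.0541
grasp_force: 63.3
```

Run:
```python
from h import *
b=camera("side")[95:185,240:345]
cv2.imwrite("pics/w2.png",cv2.resize(b,(700,600),interpolation=cv2.INTER_CUBIC)[:,:,::-1])
```

```text
(no output)
```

View pics/w2.png

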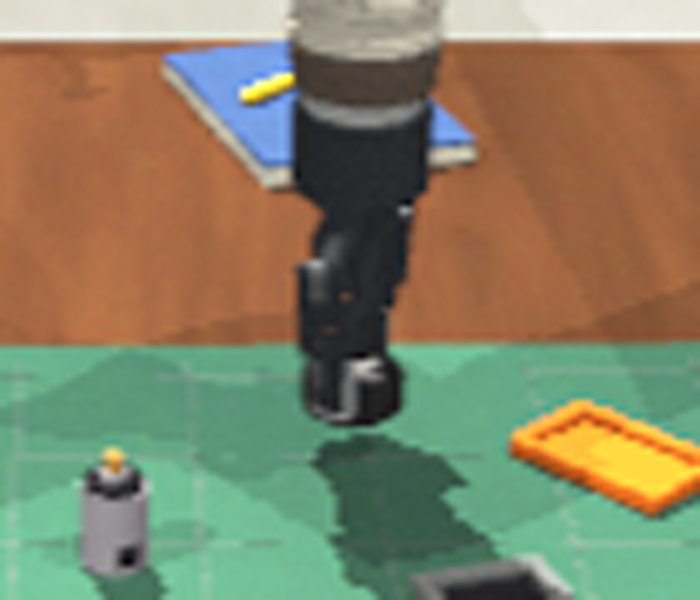

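The wheel is off the mat, with its shadow clearly separate, and sits centred in the fingers. I'll check how low the tips are relative to its underside.

Run:
```python
from h import *
for z in (0,.01,.02,.03,.04): print(z,"tip",proj("side",[.524,.3825,z]).round(1),"wheel front bottom",proj("side",[.537,.385,z]).round(1), "wheel back top",proj("side",[.537,.442,z+.026]).round(1))
```

```text
0 tip [289.7 165.4] wheel front bottom [293.2 165.1] wheel back top [292.3 151.8]
0.01 tip [289.8 163. ] wheel front bottom [293.3 162.7] wheel back top [292.4 149.4]
0.02 tip [289.9 160.6] wheel front bottom [293.4 160.3] wheel back top [292.5 147. ]
0.03 tip [290.  158.2] wheel front bottom [293.5 157.8] wheel back top [292.6 144.6]
0.04 tip [290.1 155.7] wheel front bottom [293.6 155.4] wheel back top [292.7 142.1]
```

move_arm([
  [0,0,0.03],
  [-0.0076,-0.0372,0.01],
  [-0.0076,-0.0372,0],
  [-0.0076,-0.0372,0],
  [-0.0076,-0.0372,0],
  [-0.0076,-0.0372,0],
  [-0.0076,-0.0372,0],
  [-0.0076,-0.0372,0],
  [-0.0076,-0.0372,0],
  [-0.0076,-0.0372,0],
], jaw=[1,1,1,1,1,1,1,1,1,1], yaw=[0,0,0,0,0,0,0,0,0,0])

```text
time: 5.43
ee_pos: [0.4673, 0.077, 0.2402]
tcp_rot: [-180.0, -0.0, 157.1]
wrist_force: [0.5, 0.5, 0.2]
opening: 0.054
grasp_force: 63.5
```

move_arm([
  [0,0,0],
  [0,0,-0.02],
  [0,0,-0.02],
  [0,0,0],
  [0,0,0],
  [0,0,0],
], jaw=[1,1,1,1,1,1], yaw=[0,0,0,0,0,0])

```text
time: 5.93
ee_pos: [0.4684, 0.0789, 0.2014]
tcp_rot: [180.0, 0.0, 157.1]
wrist_force: [0.7, 0.5, 0.1]
opening: 0.054
grasp_force: 63.5
```

Run:
```python
from h import *
a=camera("top")[150:250,200:320];b=camera("side")[160:240,225:335]
f=lambda i:cv2.resize(i,(400,400),interpolation=cv2.INTER_CUBIC)
cv2.imwrite("pics/w3.png",np.hstack([f(a),f(b)])[:,:,::-1])
print(bot.get_obs()["ee_pos"])
```

```text
[0.46859882 0.07892028 0.20180952]
```

View pics/w3.png

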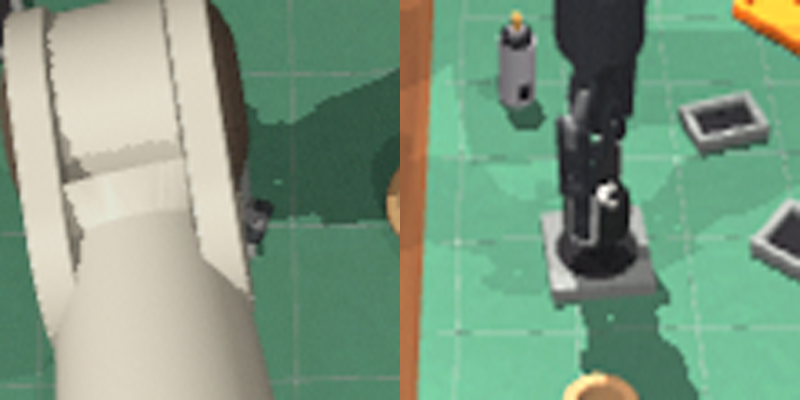

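The wheel hangs over the round recess, with its shadow and dark floor directly below, so I'll lower it.

move_arm([
  [0,0,-0.008],
  [0,0,-0.006],
  [0,0,-0.004],
  [0,0,0],
  [0,0,0],
], jaw=[1,1,1,1,1], yaw=[0,0,0,0,0])

```text
time: 6.45
ee_pos: [0.4681, 0.0786, 0.1824]
tcp_rot: [-180.0, -0.0, 157.0]
wrist_force: [-0.3, -0.9, 0.9]
opening: 0.0543
grasp_force: 63.4
```

move_arm([
  [0,0,0],
  [0,0,0],
  [0,0,0],
  [0,0,0],
  [0,0,0],
  [0,0,0.01],
  [0,0,0.03],
  [0,0,0.03],
  [0,0,0],
  [0,0,0],
], jaw=[0.6,0.3,0,0,0,0,0,0,0,0], yaw=[0,0,0,0,0,0,0,0,0,0])

```text
time: 7.28
ee_pos: [0.4688, 0.0787, 0.2552]
tcp_rot: [179.9, 0.2, 157.0]
wrist_force: [0.9, 0.4, -0.6]
opening: 0.0856
grasp_force: 0.0
```

move_arm([
  [-0.0113,0.0345,0],
  [-0.0113,0.0345,0],
  [-0.0113,0.0345,0],
  [-0.0113,0.0345,0],
  [-0.0113,0.0345,0],
  [-0.0113,0.0345,0],
  [0,0,0],
  [0,0,0],
], jaw=[0,0,0,0,0,0,0,0], yaw=[0,0,0,0,0,0,0,0])

```text
time: 7.95
ee_pos: [0.3994, 0.287, 0.2519]
tcp_rot: [-179.9, -0.0, 157.2]
wrist_force: [-0.7, -0.0, -0.5]
opening: 0.0855
grasp_force: 0.0
```

Run:
```python
from h import *
a=camera("top")[150:250,140:310];b=camera("side")[130:240,215:335]
f=lambda i:cv2.resize(i,(400,400),interpolation=cv2.INTER_CUBIC)
cv2.imwrite("pics/w4.png",np.hstack([f(a),f(b)])[:,:,::-1])
```

```text
(no output)
```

View pics/w4.png

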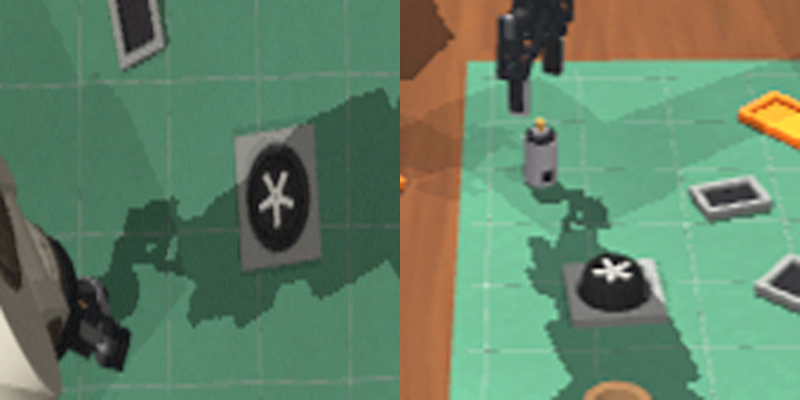

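The wheel sits in its nest, upright and roughly central (side crop (613,283), top crop (277,200)). The motor stands below the fingers.

move_arm([
  [0,0,-0.02],
  [0,0,-0.02],
  [0,0,-0.015],
  [0,0,-0.008],
  [0,0,0],
  [0,0,0],
  [0,0,0],
  [0,0,0],
  [0,0,0],
  [0,0,0],
], jaw=[0,0,0,0,0,1,1,1,1,1], yaw=[0,0,0,0,0,0,0,0,0,0])

```text
time: 8.88
ee_pos: [0.4007, 0.2858, 0.1908]
tcp_rot: [179.9, 0.1, 157.0]
wrist_force: [0.5, -0.1, 5.6]
opening: 0.0342
grasp_force: 59.6
```

move_arm([
  [0,0,0],
  [0,0,0],
  [0,0,0],
  [0,0,0.005],
  [0,0,0.025],
  [0,0,0.03],
  [0,0,0],
  [0,0,0],
], jaw=[1,1,1,1,1,1,1,1], yaw=[0,0,0,0,0,0,0,0])

```text
time: 9.55
ee_pos: [0.4008, 0.286, 0.2515]
tcp_rot: [179.8, 0.1, 157.0]
wrist_force: [0.6, -0.5, -1.9]
opening: 0.0346
grasp_force: 60.0
```

move_arm([
  [0.0135,-0.0351,0],
  [0.0135,-0.0351,0],
  [0.0135,-0.0351,0],
  [0.0135,-0.0351,0],
  [0.0135,-0.0351,0],
  [0.0135,-0.0351,0],
  [0.0135,-0.0351,0],
  [0.0135,-0.0351,0],
  [0.0135,-0.0351,0],
  [0.0135,-0.0351,0],
], jaw=[1,1,1,1,1,1,1,1,1,1], yaw=[-0.1,-0.1,-0.1,-0.1,-0.1,-0.1,-0.1,-0.1,-0.1,-0.1])

```text
time: 10.38
ee_pos: [0.5353, -0.0673, 0.2484]
tcp_rot: [-179.9, -0.0, 99.5]
wrist_force: [0.4, 1.0, -0.7]
opening: 0.0342
grasp_force: 60.1
```

move_arm([
  [0.0135,-0.0351,0],
  [0.0135,-0.0351,0],
  [0.0135,-0.0351,0],
  [0.0135,-0.0351,0],
  [0.0135,-0.0351,0],
  [0,0,0],
  [0,0,0],
  [0,0,0],
], jaw=[1,1,1,1,1,1,1,1], yaw=[-0.1,-0.1,-0.1,-0.1,-0.1,0,0,0])

```text
time: 11.05
ee_pos: [0.6025, -0.2408, 0.2482]
tcp_rot: [-179.9, -0.0, 71.1]
wrist_force: [0.1, 0.7, -1.1]
opening: 0.0346
grasp_force: 60.3
```

Lower it to about TCP 0.196.

move_arm([
  [0,0,-0.02],
  [0,0,-0.02],
  [0,0,-0.008],
  [0,0,-0.004],
  [0,0,0],
  [0,0,0],
  [0,0,0],
], jaw=[1,1,1,1,1,1,1], yaw=[0,0,0,0,0,0,0])

```text
time: 11.63
ee_pos: [0.6032, -0.2407, 0.1991]
tcp_rot: [179.9, 0.0, 71.1]
wrist_force: [0.6, -0.5, -1.1]
opening: 0.0346
grasp_force: 60.3
```

Run:
```python
from h import *
a=camera("top")[100:190,330:430];b=camera("side")[200:320,270:400]
f=lambda i:cv2.resize(i,(400,400),interpolation=cv2.INTER_CUBIC)
cv2.imwrite("pics/w5.png",np.hstack([f(a),f(b)])[:,:,::-1])
print(bot.get_obs()["ee_pos"],bot.get_obs()["wrist_force"])
```

```text
[ 0.60317454 -0.24089886  0.19885887] [-0.50359455 -0.53201259 -1.50093374]
```

View pics/w5.png

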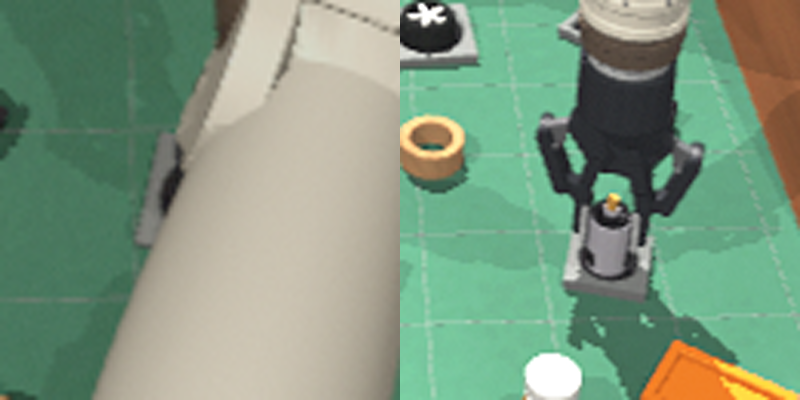

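The motor stands inside the recess (side crop (608,250)), about 4 mm above the floor. I'll set it down and release.

move_arm([
  [0,0,-0.002],
  [0,0,-0.0015],
  [0,0,0],
  [0,0,0],
  [0,0,0],
], jaw=[1,1,1,1,1], yaw=[0,0,0,0,0])

```text
time: 12.15
ee_pos: [0.603, -0.241, 0.1949]
tcp_rot: [179.9, 0.0, 71.1]
wrist_force: [-0.4, 0.4, 5.4]
opening: 0.0345
grasp_force: 60.7
```

move_arm([
  [0,0,0],
  [0,0,0],
  [0,0,0],
  [0,0,0],
  [0,0,0],
  [0,0,0.01],
  [0,0,0.03],
  [0,0,0.03],
  [0,0,0],
  [0,0,0],
], jaw=[0.7,0.4,0,0,0,0,0,0,0,0], yaw=[0,0,0,0,0,0,0,0,0,0])

```text
time: 12.98
ee_pos: [0.6034, -0.2411, 0.2672]
tcp_rot: [179.7, 0.0, 71.1]
wrist_force: [-1.5, -0.0, -1.0]
opening: 0.0851
grasp_force: 0.0
```

move_arm([
  [-0.0347,-0.0048,0],
  [-0.0347,-0.0048,0],
  [-0.0347,-0.0048,0],
  [-0.0347,-0.0048,0],
  [-0.0347,-0.0048,0],
  [-0.0347,-0.0048,0],
  [0,0,0],
  [0,0,0],
  [0,0,0],
], jaw=[0,0,0,0,0,0,0,0,0], yaw=[0,0,0,0,0,0,0,0,0])

```text
time: 13.73
ee_pos: [0.3948, -0.2698, 0.264]
tcp_rot: [180.0, -0.0, 71.1]
wrist_force: [-0.3, -0.2, 0.6]
opening: 0.0854
grasp_force: 0.0
```

Run:
```python
from h import *
a=camera("top")[120:260,340:480];b=camera("side")[200:340,220:370]
f=lambda i:cv2.resize(i,(400,400),interpolation=cv2.INTER_CUBIC)
cv2.imwrite("pics/w6.png",np.hstack([f(a),f(b)])[:,:,::-1])
print(bot.get_obs()["ee_pos"],bot.get_obs()["tcp_rot"])
```

```text
[ 0.39539906 -0.26960971  0.26392763] [-1.79989187e+02 -7.99382820e-03  7.11280632e+01]
```

View pics/w6.png

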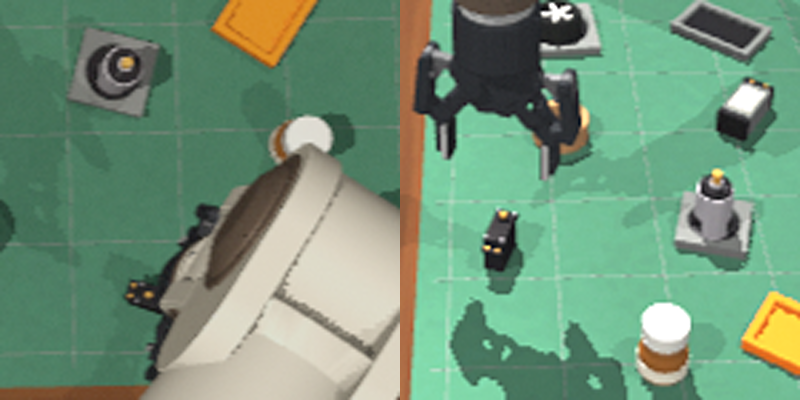

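The motor stands in its nest (top crop (115,70)), upright. The servo is below the open fingers and aligned, so I'll grasp it.

move_arm([
  [0,0,-0.025],
  [0,0,-0.025],
  [0,0,-0.018],
  [0,0,-0.008],
  [0,0,0],
  [0,0,0],
  [0,0,0],
  [0,0,0],
  [0,0,0],
  [0,0,0],
], jaw=[0,0,0,0,0,0,1,1,1,1], yaw=[0,0,0,0,0,0,0,0,0,0])

```text
time: 14.67
ee_pos: [0.3949, -0.2699, 0.1889]
tcp_rot: [179.9, 0.0, 71.1]
wrist_force: [-0.4, -0.0, -0.0]
opening: 0.0385
grasp_force: 0.0
```

move_arm([
  [0,0,0],
  [0,0,0],
  [0,0,0],
  [0,0,0],
  [0,0,0],
  [0,0,0],
  [0,0,0],
  [0,0,0],
], jaw=[1,1,1,1,1,1,1,1], yaw=[0,0,0,0,0,0,0,0])

```text
time: 15.33
ee_pos: [0.3949, -0.2698, 0.1888]
tcp_rot: [179.9, 0.0, 71.1]
wrist_force: [-0.4, -0.1, 6.4]
opening: 0.0187
grasp_force: 59.6
```

move_arm([
  [0,0,0.01],
  [0,0,0.03],
  [0,0,0.03],
  [0.0144,0.0363,0],
  [0.0144,0.0363,0],
  [0.0144,0.0363,0],
  [0.0144,0.0363,0],
  [0.0144,0.0363,0],
  [0.0144,0.0363,0],
  [0.0144,0.0363,0],
], jaw=[1,1,1,1,1,1,1,1,1,1], yaw=[0,0,0,-0.0687,-0.0687,-0.0687,-0.0687,-0.0687,-0.0687,-0.0687])

```text
time: 16.17
ee_pos: [0.4956, -0.0137, 0.2587]
tcp_rot: [180.0, -0.0, 43.3]
wrist_force: [1.1, -0.6, -0.7]
opening: 0.0187
grasp_force: 58.8
```

move_arm([
  [0.0144,0.0363,0],
  [0.0144,0.0363,0],
  [0.0144,0.0363,0],
  [0.0144,0.0363,0],
  [0.0144,0.0363,0],
  [0.0144,0.0363,0],
  [0.0144,0.0363,0],
  [0,0,0],
  [0,0,0],
  [0,0,0],
], jaw=[1,1,1,1,1,1,1,1,1,1], yaw=[-0.0687,-0.0687,-0.0687,-0.0687,-0.0687,-0.0687,-0.0687,0,0,0])

```text
time: 17.0
ee_pos: [0.6062, 0.2086, 0.2579]
tcp_rot: [-178.8, 0.1, 18.8]
wrist_force: [-0.0, -1.2, -0.9]
opening: 0.0188
grasp_force: 58.9
```

move_arm([
  [0,0,-0.02],
  [0,0,-0.02],
  [0,0,-0.01],
  [0,0,0],
  [0,0,0],
  [0,0,0],
], jaw=[1,1,1,1,1,1], yaw=[0,0,0,0,0,0])

```text
time: 17.5
ee_pos: [0.6066, 0.2087, 0.2097]
tcp_rot: [-178.8, -0.1, 18.8]
wrist_force: [0.6, -0.2, 0.6]
opening: 0.0188
grasp_force: 58.8
```

Run:
```python
from h import *
a=camera("top")[100:200,140:240];b=camera("side")[120:220,255:375]
f=lambda i:cv2.resize(i,(400,400),interpolation=cv2.INTER_CUBIC)
cv2.imwrite("pics/w7.png",np.hstack([f(a),f(b)])[:,:,::-1])
print(bot.get_obs()["ee_pos"],bot.get_obs()["tcp_rot"])
```

```text
[0.60674829 0.20887823 0.20973936] [-1.78807079e+02 -9.31292167e-02  1.88467132e+01]
```

View pics/w7.png

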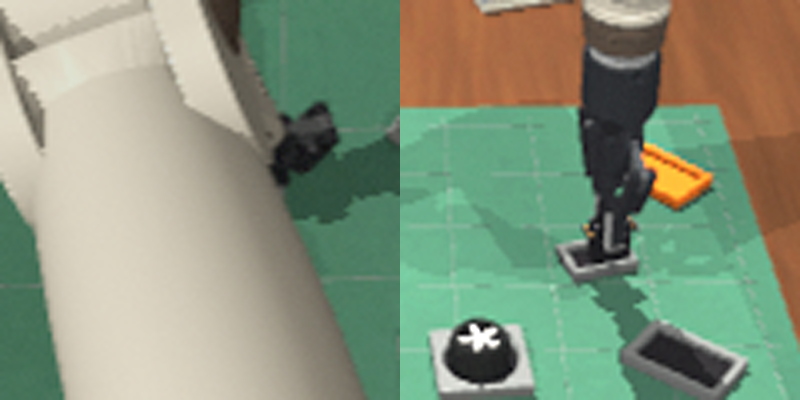

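A row was cut short by the speed limit, leaving the servo about 30 mm off, as the picture shows (side crop (605,240) against the nest centre (598,260)). I'll correct that.

move_arm([
  [-0.004,0.013,0],
  [-0.004,0.013,0],
  [0,0,0],
  [0,0,0],
  [0,0,0],
], jaw=[1,1,1,1,1], yaw=[-0.025,-0.025,0,0,0])

```text
time: 18.02
ee_pos: [0.6077, 0.2082, 0.2081]
tcp_rot: [-177.7, 0.0, 18.6]
wrist_force: [0.1, -0.5, -0.6]
opening: 0.0185
grasp_force: 58.8
```

Run:
```python
from h import *
b=camera("side")[150:210,275:355]
cv2.imwrite("pics/w8.png",cv2.resize(b,(800,600),interpolation=cv2.INTER_CUBIC)[:,:,::-1])
print(bot.get_obs()["ee_pos"],bot.get_obs()["tcp_rot"])
```

```text
[0.6076623  0.20819766 0.20803271] [-1.77736338e+02  4.47657754e-02  1.85770948e+01]
```

View pics/w8.png

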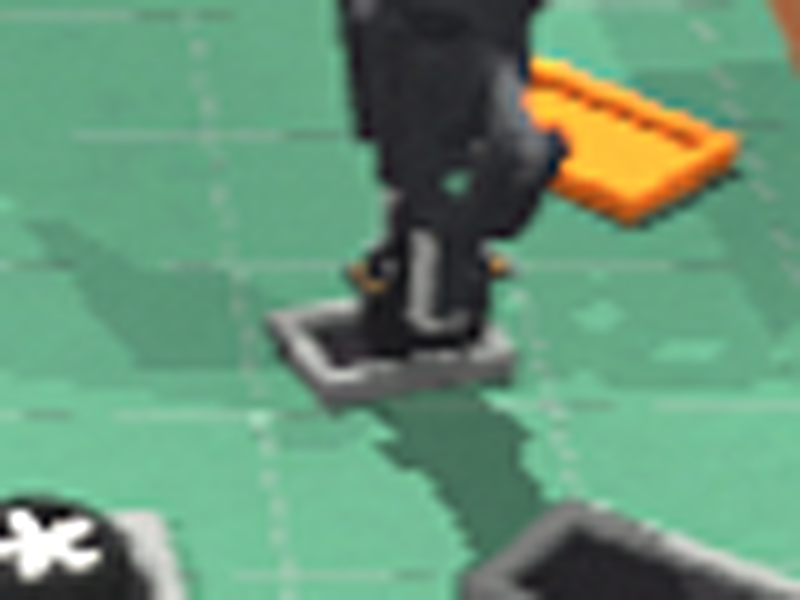

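It didn't move, so a joint limit is likely.

Run:
```python
from h import *
print(np.round(bot.get_obs()["q"],1))
```

```text
[ 18.5  18.2   3.7  75.5   2.3 179.9]
```

Joint 6 is at 180°, because q6 = q1 + 180 − yaw. I'll turn the servo half a turn the other way, to yaw 196°, which is equally valid.

move_arm([
  [0,0,0.02],
  [0,0,0.01],
  [0,0,0],
  [0,0,0],
  [0,0,0],
  [0,0,0],
  [0,0,0],
  [0,0,0],
  [0,0,0],
  [0,0,0],
], jaw=[1,1,1,1,1,1,1,1,1,1], yaw=[0.12,0.12,0.12,0.12,0.12,0.12,0.12,0.12,0.12,0.12])

```text
time: 18.9
ee_pos: [0.6076, 0.2082, 0.238]
tcp_rot: [-177.7, 0.0, 87.7]
wrist_force: [0.5, 0.9, 0.1]
opening: 0.0187
grasp_force: 58.8
```

move_arm([
  [0,0,0],
  [0,0,0],
  [0,0,0],
  [0,0,0],
  [0,0,0],
  [0,0,0],
  [0,0,0],
  [0,0,0],
  [0,0,0],
  [0,0,0],
], jaw=[1,1,1,1,1,1,1,1,1,1], yaw=[0.12,0.12,0.12,0.12,0.12,0.12,0.12,0.12,0.12,0.12])

```text
time: 19.73
ee_pos: [0.6076, 0.2083, 0.238]
tcp_rot: [-177.7, 0.0, 156.4]
wrist_force: [-0.5, -0.3, -1.6]
opening: 0.019
grasp_force: 58.8
```

move_arm([
  [0,0,0],
  [0,0,0],
  [0,0,0],
  [0,0,0],
  [0,0,0],
  [0,0,0],
  [0,0,0],
  [0,0,0],
], jaw=[1,1,1,1,1,1,1,1], yaw=[0.12,0.12,0.12,0.12,0.12,0.1,0,0])

```text
time: 20.4
ee_pos: [0.6076, 0.2082, 0.238]
tcp_rot: [-177.7, 0.0, -164.0]
wrist_force: [-0.4, 0.3, -0.8]
opening: 0.0187
grasp_force: 58.8
```

The gripper now carries a permanent tilt of 2.3°, within tolerance. Allowing for it, the TCP target is (0.595, 0.2455).

move_arm([
  [-0.0063,0.0187,0],
  [-0.0063,0.0187,0],
  [0,0,0],
  [0,0,-0.01],
  [0,0,-0.01],
  [0,0,-0.01],
  [0,0,0],
  [0,0,0],
  [0,0,0],
], jaw=[1,1,1,1,1,1,1,1,1], yaw=[0,0,0,0,0,0,0,0,0])

```text
time: 21.15
ee_pos: [0.5952, 0.2452, 0.208]
tcp_rot: [-177.7, 0.0, -163.9]
wrist_force: [-0.6, -0.9, -0.8]
opening: 0.019
grasp_force: 58.9
```

Run:
```python
from h import *
b=camera("side")[150:210,275:355]
cv2.imwrite("pics/w9.png",cv2.resize(b,(800,600),interpolation=cv2.INTER_CUBIC)[:,:,::-1])
print(bot.get_obs()["ee_pos"],bot.get_obs()["tcp_rot"])
```

```text
[0.59526023 0.24532964 0.20836902] [-1.77734989e+02  6.21804192e-02 -1.63844406e+02]
```

View pics/w9.png

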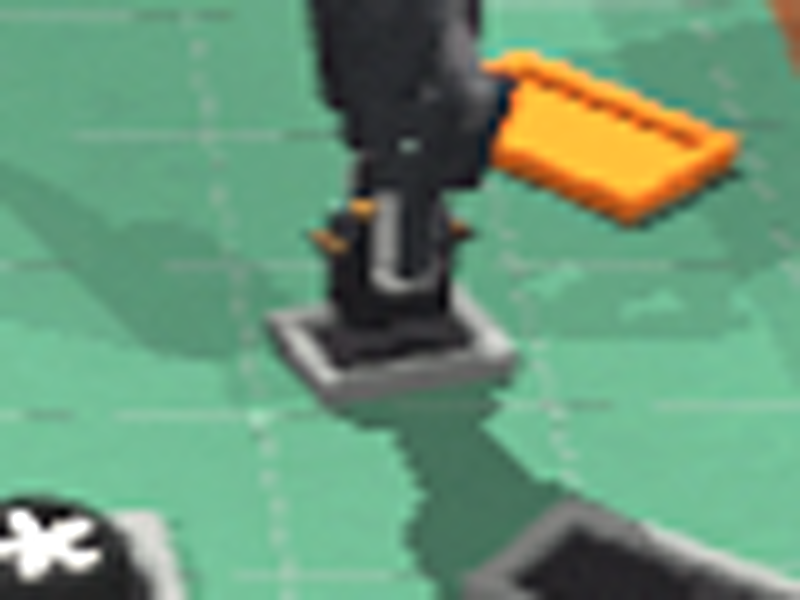

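The servo is above the recess, slightly toward the near side, so I'll shift it +2 mm in y and lower.

move_arm([
  [0,0.002,0],
  [0,0,-0.006],
  [0,0,-0.005],
  [0,0,-0.003],
  [0,0,0],
  [0,0,0],
  [0,0,0],
], jaw=[1,1,1,1,1,1,1], yaw=[0,0,0,0,0,0,0])

```text
time: 21.78
ee_pos: [0.595, 0.2476, 0.1939]
tcp_rot: [-177.7, 0.0, -163.8]
wrist_force: [0.1, -0.0, -1.2]
opening: 0.0184
grasp_force: 58.9
```

move_arm([
  [0,0,-0.0015],
  [0,0,0],
  [0,0,0],
], jaw=[1,1,1], yaw=[0,0,0])

```text
time: 22.03
ee_pos: [0.5951, 0.2476, 0.193]
tcp_rot: [-177.7, 0.1, -163.8]
wrist_force: [-1.1, 0.7, 3.3]
opening: 0.0188
grasp_force: 59.3
```

move_arm([
  [0,0,0],
  [0,0,0],
  [0,0,0],
  [0,0,0],
  [0,0,0],
  [0,0,0],
  [0,0,0.015],
  [0,0,0.03],
  [0,0,0.03],
  [0,0,0],
], jaw=[0.85,0.7,0.5,0.3,0.1,0,0,0,0,0], yaw=[0,0,0,0,0,0,0,0,0,0])

```text
time: 22.87
ee_pos: [0.5959, 0.248, 0.2741]
tcp_rot: [-177.8, 0.5, -163.8]
wrist_force: [0.7, 0.5, 1.6]
opening: 0.0856
grasp_force: 0.0
```

move_arm([
  [0.0068,-0.0358,0],
  [0.0068,-0.0358,0],
  [0.0068,-0.0358,0],
  [0.0068,-0.0358,0],
  [0.0068,-0.0358,0],
  [0.0068,-0.0358,0],
  [0.0068,-0.0358,0],
  [0.0068,-0.0358,0],
  [0.0068,-0.0358,0],
  [0,0,0],
], jaw=[0,0,0,0,0,0,0,0,0,0], yaw=[0.0764,0.0764,0.0764,0.0764,0.0764,0.0764,0.0764,0.0764,0.0764,0])

```text
time: 23.7
ee_pos: [0.6567, -0.0803, 0.2672]
tcp_rot: [-177.7, -0.0, -124.4]
wrist_force: [0.4, 0.8, -0.5]
opening: 0.0854
grasp_force: 0.0
```

move_arm([
  [0,0,0],
  [0,0,0],
], jaw=[0,0], yaw=[0,0])

```text
time: 23.87
ee_pos: [0.6562, -0.0745, 0.2673]
tcp_rot: [-177.8, 0.0, -124.5]
wrist_force: [-0.5, -0.2, -1.5]
opening: 0.0854
grasp_force: 0.0
```

Run:
```python
from fit import *
t=camera("top");s=camera("side")
fit("top",t,"servo",(.597,.2385,.28),z=.004,sz=24)
f=lambda i:cv2.resize(i,(400,400),interpolation=cv2.INTER_CUBIC)
cv2.imwrite("pics/w10.png",np.hstack([f(t[90:190,150:250]),f(s[150:270,270:390])])[:,:,::-1])
print(bot.get_obs()["ee_pos"],bot.get_obs()["tcp_rot"])
```

```text
top servo mm [594.8 232.1] deg -25.8 IoU 0.444 px 504
[ 0.65616831 -0.07346724  0.26751454] [-1.77748994e+02  4.42833540e-02 -1.24374535e+02]
```

View pics/w10.png

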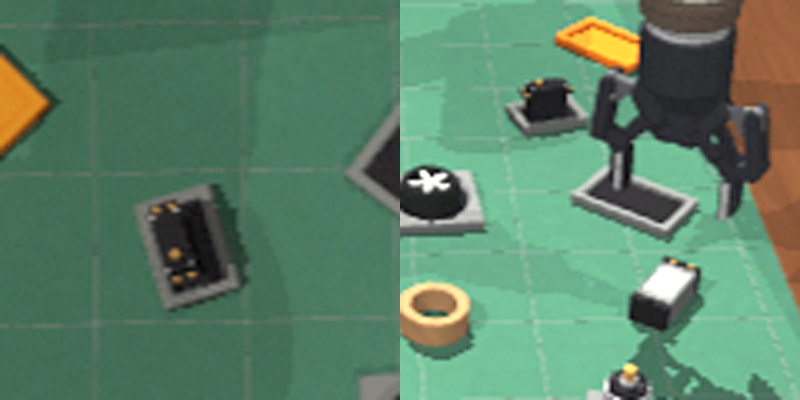

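The servo stands upright in its nest, about 4 mm off centre (top crop (172,248)). The fingers straddle the battery (side crop (665,290)), so I'll grasp it.

move_arm([
  [0,0,-0.02],
  [0,0,-0.02],
  [0,0,-0.02],
  [0,0,-0.015],
  [0,0,-0.0095],
  [0,0,0],
  [0,0,0],
  [0,0,0],
  [0,0,0],
  [0,0,0],
], jaw=[0,0,0,0,0,0,0,1,1,1], yaw=[0,0,0,0,0,0,0,0,0,0])

```text
time: 24.8
ee_pos: [0.6566, -0.0745, 0.1843]
tcp_rot: [-177.6, 0.1, -124.4]
wrist_force: [-0.6, 0.1, -0.4]
opening: 0.0512
grasp_force: 0.0
```

move_arm([
  [0,0,0],
  [0,0,0],
  [0,0,0],
  [0,0,0],
  [0,0,0],
  [0,0,0],
  [0,0,0],
], jaw=[1,1,1,1,1,1,1], yaw=[0,0,0,0,0,0,0])

```text
time: 25.38
ee_pos: [0.6566, -0.0747, 0.1842]
tcp_rot: [-177.6, 0.1, -124.4]
wrist_force: [-0.4, -1.4, 5.8]
opening: 0.0326
grasp_force: 60.4
```

move_arm([
  [0,0,0.01],
  [0,0,0.02],
  [0,0,0.02],
  [0.0007,0.0112,0],
  [0.0007,0.0112,0],
  [0.0007,0.0112,0],
  [0.0007,0.0112,0],
  [0.0007,0.0112,0],
  [0.0007,0.0112,0],
  [0.0007,0.0112,0],
], jaw=[1,1,1,1,1,1,1,1,1,1], yaw=[0,0,0,-0.117,-0.117,-0.117,-0.117,-0.117,-0.117,-0.117])

```text
time: 26.22
ee_pos: [0.661, 0.0043, 0.2333]
tcp_rot: [-177.7, 0.0, -171.7]
wrist_force: [-0.1, -0.2, -1.0]
opening: 0.0323
grasp_force: 59.8
```

move_arm([
  [0.0007,0.0112,0],
  [0.0007,0.0112,0],
  [0.0007,0.0112,0],
  [0.0007,0.0112,0],
  [0.0007,0.0112,0],
  [0.0007,0.0112,0],
  [0.0007,0.0112,0],
  [0,0,0],
  [0,0,0],
  [0,0,0],
], jaw=[1,1,1,1,1,1,1,1,1,1], yaw=[-0.117,-0.117,-0.117,-0.117,-0.117,-0.117,-0.117,0,0,0])

```text
time: 27.05
ee_pos: [0.666, 0.0817, 0.2332]
tcp_rot: [-177.7, 0.0, 142.0]
wrist_force: [-0.3, -0.6, -2.0]
opening: 0.0327
grasp_force: 59.9
```

move_arm([
  [0,0,-0.02],
  [0,0,-0.01],
  [0,0,0],
  [0,0,0],
  [0,0,0],
], jaw=[1,1,1,1,1], yaw=[0,0,0,0,0])

```text
time: 27.47
ee_pos: [0.6661, 0.0819, 0.2037]
tcp_rot: [-177.7, 0.1, 141.8]
wrist_force: [-0.0, 1.1, -1.5]
opening: 0.0327
grasp_force: 59.8
```

Run:
```python
from h import *
b=camera("side")[165:240,295:395]
cv2.imwrite("pics/w11.png",cv2.resize(b,(800,600),interpolation=cv2.INTER_CUBIC)[:,:,::-1])
print(bot.get_obs()["ee_pos"],bot.get_obs()["tcp_rot"])
```

```text
[0.66625823 0.08199734 0.20397217] [-1.77774241e+02  7.96321188e-02  1.41757480e+02]
```

View pics/w11.png

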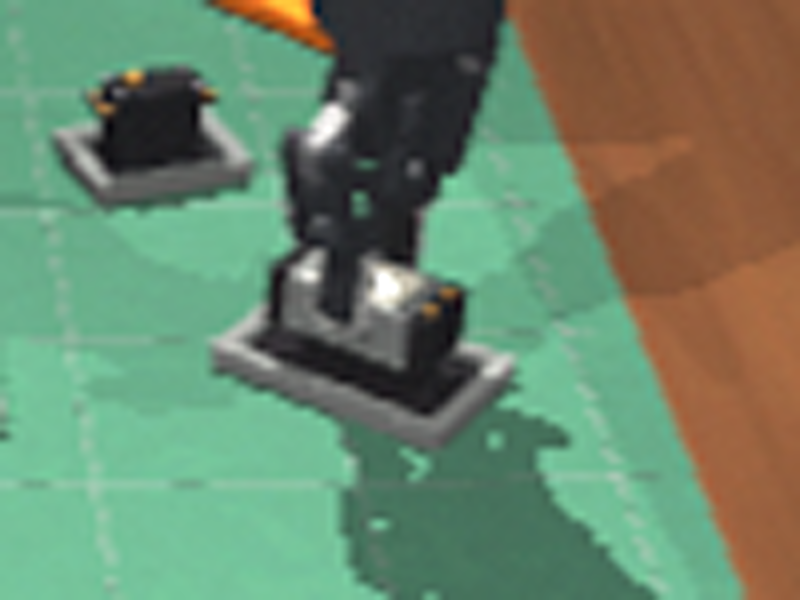

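The battery is aligned above its recess (crop (370,320) over (365,380)). I'll lower it to the floor and check the force.

move_arm([
  [0,0,-0.007],
  [0,0,-0.005],
  [0,0,-0.003],
  [0,0,-0.001],
  [0,0,0],
  [0,0,0],
], jaw=[1,1,1,1,1,1], yaw=[0,0,0,0,0,0])

```text
time: 28.02
ee_pos: [0.6659, 0.0822, 0.1882]
tcp_rot: [-177.8, 0.1, 141.7]
wrist_force: [-4.6, -1.6, 8.4]
opening: 0.0326
grasp_force: 60.9
```

move_arm([
  [0,0,0],
  [0,0,0],
  [0,0,0],
  [0,0,0],
  [0,0,0],
  [0,0,0],
  [0,0,0.02],
  [0,0,0.03],
  [0,0,0.03],
  [0,0,0.03],
], jaw=[0.7,0.5,0.3,0.1,0,0,0,0,0,0], yaw=[0,0,0,0,0,0,0,0,0,0])

```text
time: 28.85
ee_pos: [0.6658, 0.0822, 0.298]
tcp_rot: [-177.7, 0.0, 141.7]
wrist_force: [1.2, 0.5, -0.3]
opening: 0.085
grasp_force: 0.0
```

move_arm([
  [-0.03,-0.005,0.01],
  [-0.03,-0.005,0.01],
  [-0.03,-0.005,0.01],
  [-0.03,-0.005,0.01],
  [-0.03,-0.005,0.01],
  [-0.03,-0.005,0.01],
  [-0.03,-0.005,0.01],
  [-0.03,-0.005,0.01],
  [0,0,0],
  [0,0,0],
], jaw=[0,0,0,0,0,0,0,0,0,0], yaw=[0,0,0,0,0,0,0,0,0,0])

```text
time: 29.68
ee_pos: [0.4251, 0.042, 0.3784]
tcp_rot: [-177.9, 0.2, 141.7]
wrist_force: [1.3, -0.2, 0.3]
opening: 0.0855
grasp_force: 0.0
```

Run:
```python
from h import *
t=camera("top");s=camera("side")
f=lambda i,w:cv2.resize(i,w,interpolation=cv2.INTER_CUBIC)
cv2.imwrite("pics/w12.png",np.vstack([f(t[100:220,160:410],(800,300)),f(s[150:300,240:390],(800,300))])[:,:,::-1])
```

```text
(no output)
```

View pics/w12.png

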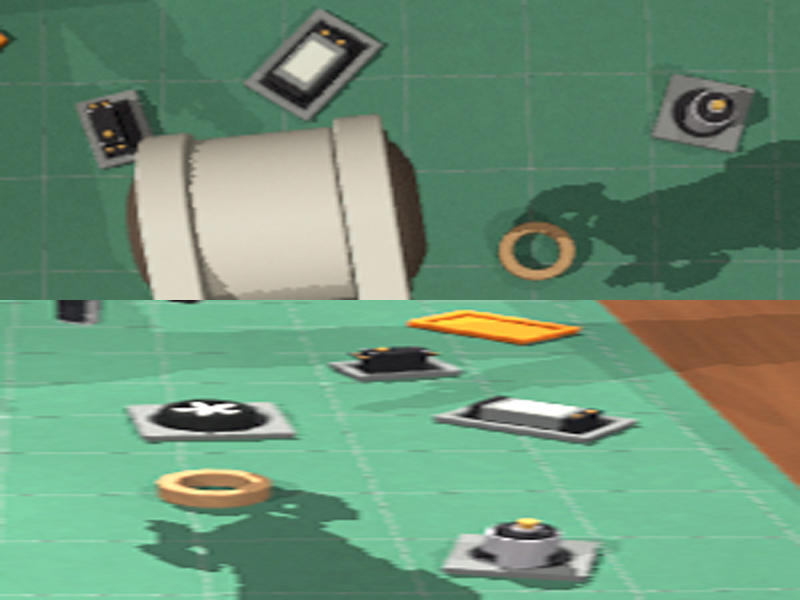

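All four parts sit flat in their nests: battery (315,60), servo (112,130) and motor (703,108) in the top strip, and the wheel (210,415) in the side strip. The tape is where it was and the gripper is clear, so I'm handing in.

```bash
python3 -c "
from workcell import bot
print(bot.job_done())"
```

```text
the job is handed in; nothing more can be done
None
```

The wheel, motor, servo and battery pack are each standing in their own nests as far as the last pictures show, with the tape and jar left alone, and I handed the job in at about 30 s; no verdict was returned.

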